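# Set up the hand-massage ball caddy

## Robot

A 6-joint arm with a two-finger parallel gripper is mounted at the origin on the work surface. World frame = base frame: x ahead of the robot, y to its left, z up, the work surface at z = 0. Lengths are in m, angles in degrees, forces in N, time in s.
With the tool pointing down it reaches from about 0.25 to 0.725 m from the base axis. Payload 9.7 kg.
Tool frame: the origin (TCP) lies midway between the tips of the shut fingers; the grasp point (between the pads) lies 19 mm behind it; z points along the fingers, y is the line along which they close (so a half turn about z gives the same grasp; the last joint's range is limited). The gripper opens to 85 mm and grips with 20 to 120 N. Pads are 22 mm wide; open, the fingers measure 114 mm over their backs; the gripper's body (76 mm by 85 mm) begins 54 mm behind the grasp point. The pads swing forward as they close: fully open they stand 13 mm farther back than shut.
Start: joints at [66.807, 4.979, 10.078, 95.1, 0, 90], TCP at [0.217, 0.506, 0.231] pointing down, gripper open.
Joint ranges: [-179.16, 179.16], [-48.56, 103.87], [-65.8, 70.77], [-126.05, 130.52], [-82.76, 87.17], [-180, 180]. Speed limits (degrees/s): [127.2, 127.2, 147.25, 180, 180, 180].

## Interface

Orientations are given as [roll, pitch, yaw] about the fixed x, y, z axes, in that order (R = Rz(yaw) Ry(pitch) Rx(roll)).
In Python, from workcell import * gives the robot as it stands.
- The arm moves only by the tool servo_tool, never from a script. Its argument "moves" is a list of rows, each a list of 4 numbers: the shift along the world's x, y, z in cm, then the turn about the world's z in rad. A call has 1 to 20 rows; each row is the pose to reach, as a shift and turn from the pose commanded when the call began; what a row does not reach only later rows make up. A row lasts 1/12 s, in which the tool goes at most 41.7 mm and 7.16 degrees, less where a joint would pass 70% of its speed; a pose out of reach is approached as far as the arm can. A call with a gripper value outside its range is refused whole. "claw" is the closure, from 0 (fully open) to 1 (shut), set as the call begins (left out, the last holds). The fingers move at their own pace and stop on an object; "force" is the grip in N (left out, the last holds). Time passes only in rows, so rows that repeat a pose let the fingers close. It gives the time, the measured TCP pose, the force, the opening and the grip force at its end, in the units of the state.
- get_obs(): the state, without advancing time (a new reading comes with each control period).
- camera(name): name is "scene" or "top"; returns the picture (400x640x3 uint8, red, green, blue); there is no depth.
- get_calibration(name): a dict with "fx", "fy", "cx", "cy" (pixels), "rvec" (rotation vector, rad) and "tvec" (3), from world to camera coordinates, as OpenCV has them. Camera axes: x right, y down, z forward; pixel columns grow to the right and rows downward; lengths in m; the calibration is good to about 2 mm. A picture is of the moment at which its call begins. get_calibration takes no time and is no camera call.
- job_done(): hands the job in; it is judged then, once.
The state is a dict: "time": time; "q": joint angles; "qd": joint speeds; "joint_efforts": joint torques, N m; "ee_pos": TCP position; "tcp_rot": TCP orientation; "wrist_force": force on the tool from outside, world axes, zero at the start; "torque": the same for the moment, N m; "opening": finger opening in m; "grasp_force": force on a finger pad.
Only numpy, scipy, OpenCV 4.12 (cv2) and the standard library are available. Lean on these libraries where they do the work, as an engineer would, in place of code of your own. Each camera call takes 0.05 s, during which the arm holds its last target. There are 200 camera calls.

## Task

Set up the hand-massage caddy: onto the stand's spindle put the drip plate, then the black sleeve, then the three-armed rack, each all the way down. Push every porcelain ball along the curved drying track to the open pocket at its end, lift it out there and set it in a free cup of the rack on the stand. The balls are thin porcelain, so grip and push them lightly, and leave the other things on the table where they are.

Things in the scene. Friction and masses are not known exactly. Their poses are not given: they have to be found in the camera images.
- track: curved drying track, fixed on a 310 x 165 x 3 mm steel plate; origin under the plate's centre, z up. Centre line: an arc of radius 120 mm about (0, -80 mm) in this frame, bulging to +y; about that point, from +x towards +y, the exit pocket's centre is at 160 degrees and the closed end at 20. A ball cannot be lifted out of the track except at the pocket, where walls and lips stop
- track_centre (a point): centre of the track's arc, at the height of the track's floor (6 mm above the table)
- track_mid (a point): middle of the track's centre line (at 90 degrees), on its floor, 6 mm above the table. Channel 53 mm wide; walls 5 mm thick, 48 mm high over the table; lips on them (44 to 48 mm over the table) leave a slot 43 mm wide along the centre line. Ball tops stand 8 mm above the lips. Shut fingertips fit down through the slot behind a ball to push it, singly or in a touching row
- track_end (a point): closed far end of the track: inner face of its end wall on the centre line, on the floor 6 mm above the table (the arc is 293 mm long from here to the pocket's centre; no ball starts within 50 mm of here)
- track_pocket (a point): centre of the exit pocket, on its floor 3 mm over the table; track floor (3 mm higher) ends 13 mm before it and walls and lips 28 mm before it, so a ball dropping in stays, its centre 25 mm above this point. Side curbs 12 mm high over the table, 21 to 26 mm from the centre; end wall 19 mm high. Grip the ball across the track (along the line to track_centre), fingertips over the curbs
- ball1: hollow porcelain hand-massage ball no. 1 (glossy and slippery, diameter 50 mm, 70 g), in the curved track at the start (absent in some starts); origin at its centre. Thin-walled: it cracks if the fingers load it with more than 80 N (both fingers added): grip with about 20 to 30 N, push with a few N
- ball2: hollow porcelain hand-massage ball no. 2 (glossy and slippery, diameter 50 mm, 70 g), in the curved track at the start (absent in some starts); origin at its centre. Thin-walled: it cracks if the fingers load it with more than 80 N (both fingers added): grip with about 20 to 30 N, push with a few N
- ball3: hollow porcelain hand-massage ball no. 3 (glossy and slippery, diameter 50 mm, 70 g), in the curved track at the start (absent in some starts); origin at its centre. Thin-walled: it cracks if the fingers load it with more than 80 N (both fingers added): grip with about 20 to 30 N, push with a few N
- stand: caddy stand, fixed: dark steel foot disc, diameter 90 mm, 10 mm thick, with an upright steel spindle in its centre, diameter 10 mm, pointed, its tip 75 mm above the table; origin under the foot's centre, on the spindle's axis, z up
- plate: drip plate, loose, steel: disc of diameter 100 mm and 5 mm thick with a central hub of diameter 26 mm, 22 mm high from the underside, bore 14 mm right through; origin on the axis at the underside, z up (hub up). Goes on first: on the foot, its origin 10 mm above the stand's
- sleeve: black spacer sleeve, loose, standing: outside diameter 38 mm, bore 14 mm, 25 mm high; origin on the axis at the underside. Goes on second: on the plate's hub, its origin 32 mm above the stand's
- rack: ball rack, loose, aluminium: hub flange 40 mm across, three arms each ending in a six-sided wire ring (cup, its top 7 mm above the underside), overall radius 68 mm; black grip knob, 24 mm across, from 21 to 40 mm above the underside, over a bore of 14 mm, 21 mm deep; origin on the axis at the underside, z up. Goes on third: on the sleeve, origin 57 mm above the stand's; any yaw
- cup0 (a point): centre of a ball that rests in cup 0 of the rack: 45 mm from the rack's axis at 0 degrees from its x axis, 26 mm above its underside
- cup1 (a point): centre of a ball that rests in cup 1 of the rack: 45 mm from the rack's axis at 120 degrees from its x axis, 26 mm above its underside
- cup2 (a point): centre of a ball that rests in cup 2 of the rack: 45 mm from the rack's axis at 240 degrees from its x axis, 26 mm above its underside
- polish_a: small black nail-polish bottle, 30 x 30 mm, 68 mm tall with its cap, near the stand; origin under its centre; to be left alone
- polish_b: small dark polish bottle, 30 x 30 mm, 68 mm tall; origin under its centre; to be left alone
- buffer: grey nail-buffer block lying flat, 90 x 26 x 24 mm, long along its x, near the stand; origin under its centre; to be left alone
- cream: white cream jar, 56 mm diameter, 45 mm tall, at the side of the table; origin under its centre; to be left alone
- swatch_a: clear nail-swatch stick with a dark painted nail, about 120 mm long along its x, up to 14 mm high, at the side of the table; origin under it; to be left alone
- swatch_b: another such swatch stick; origin under it; to be left alone
Not all that is in view belongs to the job. There is more than one size of the plate; the one meant has the size given above.

How it is judged:
By the outcome, as a careful person would: the job done as asked, in the order asked, and still so for the second after the job is handed in, with the robot touching nothing.
Of ball1, ball2, ball3 only 2 to 3 are there at a start; the rules pass over those that are not, and their reading is None.
At some moment in a run one of plate, sleeve, rack may be knocked a few centimetres aside while the robot is not near it.
It also fails if it takes over 210 s, if anything falls off the work surface, if the arm or the gripper's body presses on something with over 40 N, if the wrist force passes 120 N, or if a joint passes its speed limit or range.

## Working session

There is one attempt and no reset: what is moved stays moved. The work goes in short steps, Python scripts to look and compute and a tool call to move; the robot and the scene stay as the last step left them, time stands still between calls to the robot, and variables do not carry over. Pictures are saved under pics/ and viewed, at most 14 in all, crops included, and the job is handed in when it is done.

Besides the shell and the picture viewer there is one more tool, called after ">>>" as name(argument=value, ...), one argument or row to a line, values as JSON. servo_tool: Moves the arm, as the interface text tells. Its arguments: {"type":"object","properties":{"moves":{"type":"array","items":{"type":"array","items":{"type":"number"}}},"claw":{"type":"number"},"force":{"type":"number"}},"required":["moves"]}

```bash
mkdir -p pics; ls; cat > h.py <<'E'
from workcell import *
import numpy as np, cv2
def cal(n):
    c=get_calibration(n); K=np.array([[c['fx'],0,c['cx']],[0,c['fy'],c['cy']],[0,0,1.]])
    return K,np.array(c['rvec'],float).reshape(3,1),np.array(c['tvec'],float).reshape(3,1)
def ray(n,uv):
    K,r,t=cal(n); R=cv2.Rodrigues(r)[0]; d=R.T@np.linalg.inv(K)@np.array([uv[0],uv[1],1.]); return (-R.T@t).ravel(),d/np.linalg.norm(d)
def onz(n,uv,z):
    o,d=ray(n,uv); return o+d*(z-o[2])/d[2]
def tri(a,ua,b,ub):
    o1,d1=ray(a,ua);o2,d2=ray(b,ub); s=np.linalg.lstsq(np.c_[d1,-d2],o2-o1,rcond=None)[0]
    p,q=o1+s[0]*d1,o2+s[1]*d2; return (p+q)/2,np.linalg.norm(p-q)
def pr(n,P):
    K,r,t=cal(n); return cv2.projectPoints(np.array(P,float).reshape(-1,1,3),r,t,K,None)[0].reshape(-1,2)
def pic(n,f):
    im=camera(n)[:,:,::-1].copy(); cv2.imwrite('pics/'+f,im); return im
E
python3 - <<'E'
from h import *
for n in('scene','top'):
    pic(n,n+'0.png'); K,r,t=cal(n); print(n,K[0,0],K[0,2],(-cv2.Rodrigues(r)[0].T@t).ravel())
print(get_obs())
E
```

```text
pics
scene 381.5837631305992 325.6291709899681 [0.84352031 0.48721762 0.81299571]
top 378.4558350202864 324.191861634881 [ 0.43405674 -0.01826285  1.11598229]
{'time': 0.1, 'q': array([ 6.68063065e+01,  5.00779880e+00,  1.00406466e+01,  9.50981634e+01,
       -7.16826903e-04,  9.00019051e+01]), 'qd': array([-0.02877984, -0.08841367,  0.13535492, -0.02533534, -0.14589156,
       -0.05456734]), 'joint_efforts': array([-1.59542815e-03, -5.21561587e+01,  4.65653479e+01,  1.60310621e-02,
       -5.96478208e-05, -1.86309975e-06]), 'ee_pos': array([0.21654265, 0.50537643, 0.23067019]), 'tcp_rot': array([-1.79934684e+02,  7.18998178e-04,  1.56804402e+02]), 'wrist_force': array([-0.23194023,  0.8122085 , -0.32681551]), 'torque': array([-0.04151544,  0.03296722, -0.03748705]), 'grasp_force': 0.0, 'opening': 0.08553468116573268}
```

View pics/scene0.png

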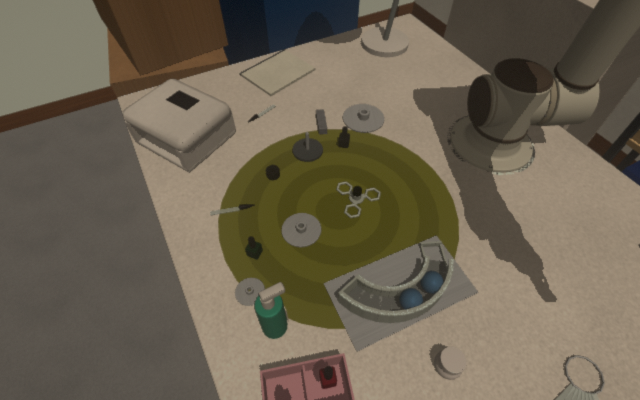

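View pics/top0.png

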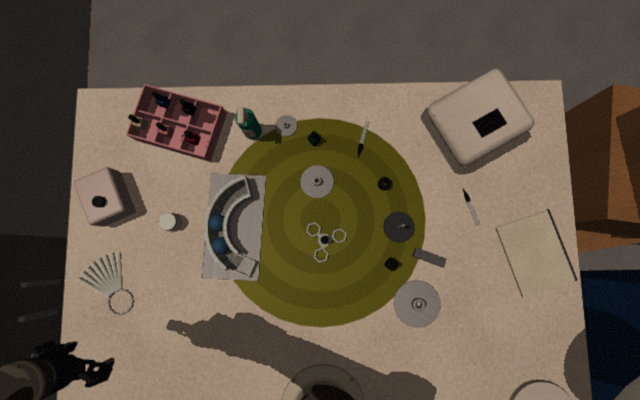

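The scene view and the top view show the same things. In the top view there are plates at (317,181), about 33 px across, which is the 100 mm one, at (417,303), which is larger, and at (286,126), which is smaller. The stand is at (398,226), the sleeve at (385,184) and the rack at (323,240). The track is at (233,227) and holds two blue balls at (216,224) and (218,248).

```bash
python3 - <<'E'
from h import *
for k,uv in dict(plate=(317,181),stand=(398,226),sleeve=(385,184),rack=(323,240),b1=(215,224),b2=(218,248),track=(233,227),pol=(391,264),buf=(429,257)).items():
    p=onz('top',uv,0.02); print(k,p.round(3),np.hypot(*p[:2]).round(3), pr('scene',p).round(0))
t=cv2.imread('pics/top0.png'); s=cv2.imread('pics/scene0.png')
def crop(im,x,y,w,h,k): return cv2.resize(im[y:y+h,x:x+w],None,fx=k,fy=k,interpolation=cv2.INTER_CUBIC)
a=crop(t,195,160,80,130,4.6); b=crop(t,295,160,150,130,3.2)  # 368x598 ; 480x416
c=np.zeros((600,800,3),np.uint8); c[:598,:368]=a[:598]; b=crop(t,300,160,140,130,3.05); c[:b.shape[0],370:370+b.shape[1]]=b[:, :430]
d=crop(s,270,130,120,60,3.3);d=d[:200,:400]; c[398:398+d.shape[0],370:370+d.shape[1]]=d
cv2.imwrite('pics/c1.png',cv2.convertScaleAbs(c,alpha=1.5))
a=crop(s,320,230,160,115,5); cv2.imwrite('pics/c2.png',cv2.convertScaleAbs(a,alpha=1.5))
E
```

```text
plate [0.64  0.007 0.02 ] 0.64 [[301. 225.]]
stand [ 0.504 -0.226  0.02 ] 0.552 [[308. 147.]]
sleeve [ 0.628 -0.192  0.02 ] 0.657 [[273. 169.]]
rack [ 0.467 -0.008  0.02 ] 0.467 [[358. 194.]]
b1 [0.519 0.305 0.02 ] 0.602 [[413. 304.]]
b2 [0.449 0.295 0.02 ] 0.538 [[436. 286.]]
track [0.509 0.253 0.02 ] 0.568 [[403. 282.]]
pol [ 0.396 -0.201  0.02 ] 0.444 [[344. 140.]]
buf [ 0.414 -0.311  0.02 ] 0.517 [[321. 120.]]
```

View pics/c1.png

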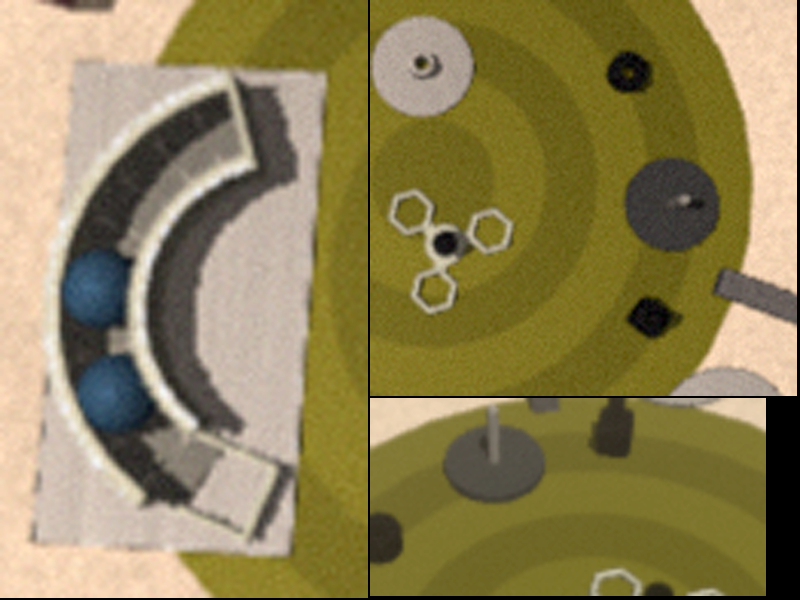

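View pics/c2.png

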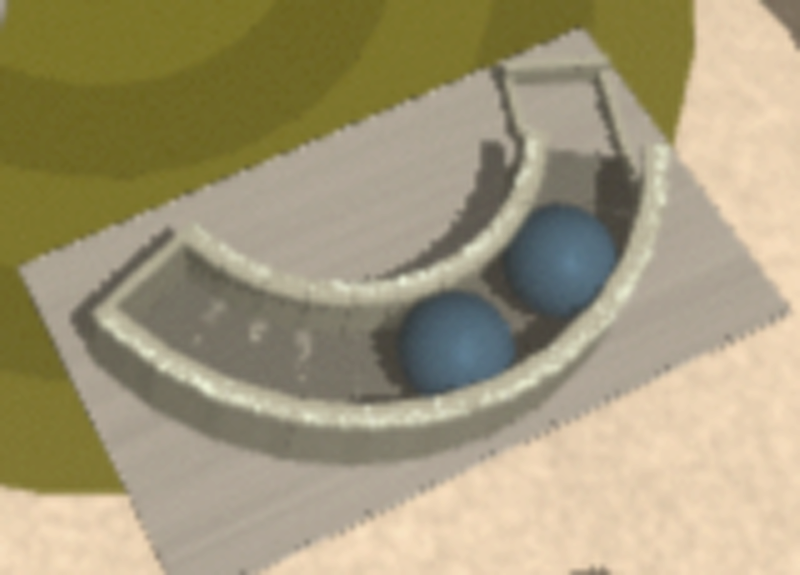

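The crops show two balls in the track, with the pocket at the track's low-x end. The steel plate's corners are clear in both views, near (211,173), (266,176), (258,281) and (202,278) in top. The rack's three rings and its knob are clear too.

```bash
cat > m.py <<'E'
from h import *
def blob(im,seed,kind,win=40):
    x,y=map(int,seed); x0,y0=max(x-win,0),max(y-win,0); c=im[y0:y+win,x0:x+win]
    hsv=cv2.cvtColor(c,cv2.COLOR_BGR2HSV); H,S,V=[hsv[...,i].astype(int) for i in range(3)]
    m={'gray':(S<75)&(V>40),'grayc':(S<90)&(V>40),'dark':V<47,'vdark':V<34,'foot':(S<75)&(V<75),'blue':(H>95)&(H<125)&(S>90)}[kind].astype(np.uint8)
    n,l,st,ce=cv2.connectedComponentsWithStats(m)
    d=[(np.hypot(*(ce[i]-[x-x0,y-y0])),i) for i in range(1,n) if st[i,4]>25]
    if not d: return None
    i=min(d)[1]; mm=(l==i).astype(np.uint8)
    k=max(cv2.findContours(mm,0,1)[0],key=cv2.contourArea)
    h=cv2.convexHull(k); e=cv2.fitEllipse(h) if len(h)>5 else None
    M=cv2.moments(k); return dict(c=(M['m10']/M['m00']+x0,M['m01']/M['m00']+y0),e=((e[0][0]+x0,e[0][1]+y0),e[1]) if e else None,a=M['m00'])
E
python3 - <<'E'
from m import *
t=cv2.imread('pics/top0.png'); s=cv2.imread('pics/scene0.png')
for k,st,ss,kind in [('plate',(317,181),(301,230),'gray'),('stand',(398,226),(308,151),'foot'),('sleeve',(385,184),(273,172),'vdark'),('knob',(324,240),(357,191),'vdark'),('b1',(215,224),(411,299),'blue'),('b2',(218,248),(432,281),'blue')]:
    a=blob(t,st,kind); b=blob(s,ss,kind)
    print(k,a,b)
    if a and b:
        print('   c',tri('top',a['c'],'scene',b['c'])); 
        if a['e'] and b['e']: print('   e',tri('top',a['e'][0],'scene',b['e'][0]))
ct=np.float32([(210.9,173),(266.1,175.7),(258,280.7),(202,278)]); cs=np.float32([(353,345),(324,283.6),(437,235.6),(478,292.4)])
P=[]
for i in range(4):
    p,g=tri('top',ct[i],'scene',cs[i]); P.append(p); print('corner',p.round(4),g.round(4), onz('top',ct[i],.003).round(4),onz('scene',cs[i],.003).round(4))
P=np.array(P)
print('sides',np.linalg.norm(P-np.roll(P,-1,0),axis=1))
# rings
rt=[((411-370)/3.05+300,212/3.05+160),((490-370)/3.05+300,231/3.05+160),((434-370)/3.05+300,291/3.05+160)]
R=np.array([onz('top',u,.006) for u in rt]); print('rings',R,R.mean(0),np.linalg.norm(R-R.mean(0),axis=1))
rs=[onz('scene',u,.006) for u in ((344,188),(373,194),(353,211))]; print(rs,np.mean(rs,0))
E
```

```text
plate {'c': (316.77916927572534, 181.44980171154248), 'e': ((316.6962356567383, 181.4132537841797), (32.206119537353516, 32.989288330078125)), 'a': 798.5} {'c': (300.98946840521563, 229.5235707121364), 'e': ((300.98425674438477, 229.53000259399414), (33.55554962158203, 39.261653900146484)), 'a': 997.0}
   c (array([0.64270105, 0.0081413 , 0.00074875]), np.float64(1.6281657745655744e-06))
   e (array([0.64277943, 0.00836368, 0.00107529]), np.float64(5.9396222902770154e-05))
stand {'c': (398.5957120980092, 226.64726901480347), 'e': ((398.5982780456543, 226.6158447265625), (29.08684730529785, 29.82940673828125)), 'a': 653.0} {'c': (307.35758233803836, 149.8309808179515), 'e': ((307.36289978027344, 149.39472579956055), (22.605688095092773, 29.239198684692383)), 'a': 460.5}
   c (array([ 0.50321166, -0.23049322,  0.00267411]), np.float64(3.754556083393138e-05))
   e (array([ 0.50322963, -0.23014084,  0.00480132]), np.float64(0.00010386907672623281))
sleeve {'c': (384.53539253539253, 183.32432432432432), 'e': ((384.5844421386719, 183.59163284301758), (13.411599159240723, 13.793329238891602
[... 1170 characters left out ...]
  0.3125 0.003 ]
corner [ 0.6621  0.1615 -0.0021] 0.0035 [0.6624 0.1596 0.003 ] [0.6619 0.1646 0.003 ]
corner [ 0.3525  0.1838 -0.    ] 0.0024 [0.3535 0.1824 0.003 ] [0.3533 0.1856 0.003 ]
corner [ 0.3633  0.3471 -0.0029] 0.0003 [0.3638 0.345  0.003 ] [0.3667 0.3482 0.003 ]
sides [0.15840986 0.31042855 0.16370343 0.31243682]
rings [[ 0.49882469  0.01980199  0.006     ]
 [ 0.47934108 -0.05573424  0.006     ]
 [ 0.42317891 -0.00115503  0.006     ]] [ 0.46711489 -0.01236243  0.006     ] [0.04516704 0.04506211 0.04534288]
[array([ 0.48219383, -0.0527609 ,  0.006     ]), array([0.42400485, 0.00176588, 0.006     ]), array([0.50017639, 0.02419234, 0.006     ])] [ 0.46879169 -0.00893423  0.006     ]
```

>>> servo_tool(
  moves=[
    [42.6,-49.8,-13,-1.166],
    [42.6,-49.8,-13,-1.166],
    [42.6,-49.8,-13,-1.166],
    [42.6,-49.8,-13,-1.166],
    [42.6,-49.8,-13,-1.166],
    [42.6,-49.8,-13,-1.166],
    [42.6,-49.8,-13,-1.166],
    [42.6,-49.8,-13,-1.166],
    [42.6,-49.8,-13,-1.166],
    [42.6,-49.8,-13,-1.166],
    [42.6,-49.8,-13,-1.166],
    [42.6,-49.8,-13,-1.166],
    [42.6,-49.8,-13,-1.166],
    [42.6,-49.8,-13,-1.166],
    [42.6,-49.8,-13,-1.166],
    [42.6,-49.8,-13,-1.166],
    [42.6,-49.8,-13,-1.166],
    [42.6,-49.8,-13,-1.166],
    [42.6,-49.8,-13,-1.166],
    [42.6,-49.8,-13,-1.166],
  ],
  claw=0.3,
  force=30,
)

```text
time: 1.77
ee_pos: [0.6422, 0.0085, 0.1017]
tcp_rot: [180.0, -0.0, 90.1]
wrist_force: [0.5, -0.5, 0.8]
opening: 0.0599
grasp_force: 0.0
```

```bash
python3 - <<'E'
from m import *
t=pic('top','top1.png'); s=pic('scene','scene1.png')
o=get_obs(); print(o['time'],o['ee_pos'].round(4),o['tcp_rot'].round(1),o['opening'])
hs=cv2.cvtColor(t,cv2.COLOR_BGR2HSV); print('ball hsv top',hs[222,215],hs[246,218]); h2=cv2.cvtColor(s,cv2.COLOR_BGR2HSV); print('scene',h2[299,411],h2[281,432], 'sleeve',h2[172,273],h2[176,273])
for n,im,seeds in(('top',t,((215,224),(218,248))),('scene',s,((411,299),(432,281)))):
    h=cv2.cvtColor(im,cv2.COLOR_BGR2HSV); m=cv2.inRange(h,(95,60,30),(125,255,200)); k,l,st,ce=cv2.connectedComponentsWithStats(m)
    for i in range(1,k):
        if st[i,4]>80: print(n,'blue',ce[i].round(1),st[i])
    m=(h[...,2]<50).astype(np.uint8); k,l,st,ce=cv2.connectedComponentsWithStats(m)
    c=(384,183) if n=='top' else (273,172)
    for i in range(1,k):
        if st[i,4]>40 and np.hypot(*(ce[i]-c))<15: print(n,'sleeve',ce[i].round(1),st[i])
E
python3 - <<'E'
import cv2
import sys; sys.path.insert(0,'.')
E
```

```text
1.8667 [0.6422 0.0088 0.1021] [179.9  -0.   90.1] 0.05974369403439413
ball hsv top [103 137  84] [104 121  82]
scene [102  82  93] [102  83  92] sleeve [21 82 31] [18 91 28]
top blue [215.4 222.3] [209 214  14  18 197]
top blue [218.9 245.4] [212 237  15  18 197]
top blue [612.6 298. ] [ 582  278   58   52 1425]
top blue [606.2 390.3] [591 381  33  19 238]
scene blue [231.7  21.1] [220   0  31  48 607]
scene blue [633.4 171.4] [623 161  17  23 222]
scene blue [433.  281.4] [425 273  18  19 256]
scene blue [411.7 298.3] [403 290  19  18 261]
```

>>> servo_tool(
  moves=[
    [0,0,-3,0],
    [0,0,-6,0],
    [0,0,-8,0],
    [0,0,-9.3,0],
    [0,0,-9.3,0],
    [0,0,-9.3,0],
  ],
)

```text
time: 2.37
ee_pos: [0.6425, 0.0081, 0.009]
tcp_rot: [180.0, -0.0, 90.0]
wrist_force: [-0.1, -0.5, -0.0]
opening: 0.0597
grasp_force: 0.0
```

>>> servo_tool(
  moves=[
    [0,0,0,0],
    [0,0,0,0],
    [0,0,0,0],
    [0,0,0,0],
    [0,0,0,0],
    [0,0,0,0],
  ],
  claw=1,
  force=30,
)

```text
time: 2.87
ee_pos: [0.6436, 0.0076, 0.0102]
tcp_rot: [179.8, -0.0, 90.0]
wrist_force: [-0.5, 0.4, 5.9]
opening: 0.0247
grasp_force: 29.1
```

>>> servo_tool(
  moves=[
    [0,0,0.1,0],
    [0,0,0.1,0],
    [0,0,0.1,0],
    [0,0,0.1,-1.57],
    [0,0,0.1,-1.57],
    [0,0,0.1,-1.57],
    [0,0,0.1,-1.57],
    [0,0,0.1,-1.57],
    [0,0,0.1,-1.57],
    [0,0,0.1,-1.57],
    [0,0,0.1,-1.57],
    [0,0,0.1,-1.57],
    [0,0,0.1,-1.57],
    [0,0,0.1,-1.57],
    [0,0,0.1,-1.57],
    [0,0,0.1,-1.57],
    [0,0,0.1,-1.57],
  ],
  claw=0.4,
)

```text
time: 4.28
ee_pos: [0.6426, 0.004, 0.0092]
tcp_rot: [-179.9, 0.0, 0.5]
wrist_force: [-0.5, 0.6, 0.2]
opening: 0.0513
grasp_force: 0.0
```

>>> servo_tool(
  moves=[
    [0,0,0,0],
    [0,0,0,0],
    [0,0,0,0],
    [0,0,0,0],
    [0,0,0,0],
    [0,0,0,0],
  ],
  claw=1,
  force=50,
)

```text
time: 4.78
ee_pos: [0.6427, 0.0044, 0.0096]
tcp_rot: [-179.9, -0.0, 0.4]
wrist_force: [-0.4, 0.4, 4.5]
opening: 0.0238
grasp_force: 49.0
```

>>> servo_tool(
  moves=[
    [0,0,3,0],
    [0,0,6,0],
    [0,0,9,0],
    [0,0,9,0],
    [0,0,9,0],
  ],
)

```text
time: 5.2
ee_pos: [0.6436, 0.0043, 0.1008]
tcp_rot: [-179.9, -0.2, 0.4]
wrist_force: [-0.5, 0.1, -3.6]
opening: 0.0231
grasp_force: 49.4
```

```bash
python3 - <<'E'
from m import *
t=pic('top','top2.png'); s=pic('scene','scene2.png')
o=get_obs(); print(o['time'],o['q'].round(1),o['ee_pos'].round(4),o['tcp_rot'].round(1),o['opening'],o['wrist_force'])
def crop(im,x,y,w,h,k): return cv2.resize(im[y:y+h,x:x+w],None,fx=k,fy=k,interpolation=cv2.INTER_CUBIC)
c=np.zeros((600,800,3),np.uint8); c[:300,:400]=crop(t,350,155,100,75,4); c[:300,400:]=crop(s,250,115,100,75,4);c[300:,:400]=crop(s,250,165,100,75,4);c[300:,400:]=crop(s,240,130,80,60,5)
cv2.imwrite('pics/c3.png',cv2.convertScaleAbs(c,alpha=2))
E
```

```text
5.3 [3.000e-01 1.720e+01 9.400e+00 8.230e+01 1.000e-01 1.799e+02] [0.6421 0.0043 0.0978] [-1.799e+02  1.000e-01  4.000e-01] 0.023899460300787382 [ 0.46307985 -0.35233181 -1.39651565]
```

View pics/c3.png

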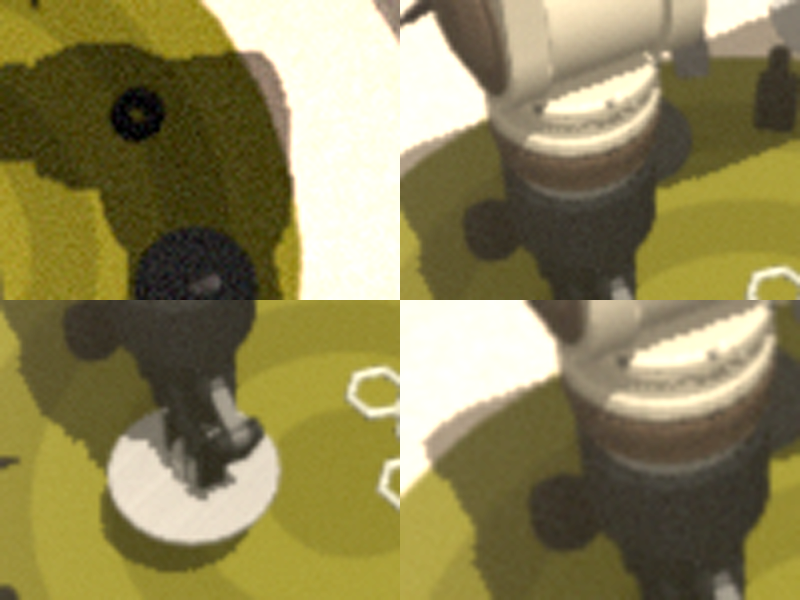

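The crop shows the sleeve at top (384.3,183.3) and scene (272.5,172.5). The drip plate is held level in the gripper. The polish bottle and the stand are clear.

>>> servo_tool(
  moves=[
    [0,0,2.5,0],
    [-14,-23.5,2.5,0.25],
    [-14,-23.5,2.5,0.25],
    [-14,-23.5,2.5,0.25],
    [-14,-23.5,2.5,0.25],
    [-14,-23.5,2.5,0.25],
    [-14,-23.5,2.5,0.25],
    [-14,-23.5,2.5,0.25],
    [-14,-23.5,2.5,0.25],
    [-14,-23.5,2.5,0.25],
    [-14,-23.5,2.5,0.25],
    [-14,-23.5,2.5,0.25],
    [-14,-23.5,2.5,0.25],
  ],
)

```text
time: 6.38
ee_pos: [0.503, -0.2297, 0.1237]
tcp_rot: [-179.8, 0.0, 14.8]
wrist_force: [-0.4, 0.2, -1.9]
opening: 0.0236
grasp_force: 49.5
```

```bash
python3 - <<'E'
from m import *
P=[]
for i in range(6):
    camera('top'); P.append(get_obs()['ee_pos'])
print(np.mean(P,0).round(4),np.std(P,0).round(4),get_obs()['tcp_rot'],get_obs()['opening'])
t=cv2.imread('pics/top0.png'); 
# spindle tip by triangulation: bright spindle in scene0, top0
print('sleeve',tri('top',(384.4,183.4),'scene',(272.7,172.6)))
b=[((215.4,222.3),(411.7,298.3)),((218.9,245.4),(433,281.4))]
for a,c in b: print('ball',tri('top',a,'scene',c))
pk=(246.7,265.9); print('pocket',onz('top',pk,.003))
A=np.array([.5078,.1741])
for a,c in b:
    p=tri('top',a,'scene',c)[0][:2]; print(np.linalg.norm(p-A),np.degrees(np.arctan2(*(p-A)[::-1])))
g=cv2.resize(t[200:245,375:435],None,fx=6,fy=6,interpolation=cv2.INTER_CUBIC); s=cv2.imread('pics/scene0.png'); g2=cv2.resize(s[125:170,280:340],None,fx=6,fy=6,interpolation=cv2.INTER_CUBIC)
cv2.imwrite('pics/c4.png',cv2.convertScaleAbs(np.hstack([g,g2]),alpha=1.8))
E
```

```text
[ 0.503  -0.23    0.1241] [0.0001 0.0002 0.0001] [-1.79863031e+02 -3.20416407e-03  1.47427308e+01] 0.023495674820754858
sleeve (array([ 0.63123767, -0.19210137,  0.00913889]), np.float64(0.0011332678973787077))
ball (array([0.52225144, 0.29776078, 0.04083332]), np.float64(0.0006219799564134929))
ball (array([0.45650242, 0.28762453, 0.03759915]), np.float64(0.0003369237719599644))
pocket [0.39641774 0.21548825 0.003     ]
0.12450234409707098 83.33444383069748
0.12457632502930663 114.31647045198203
```

View pics/c4.png

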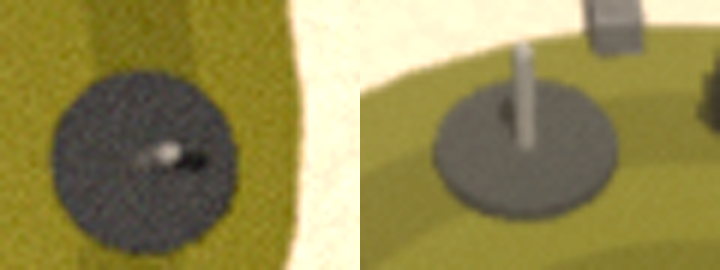

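The crop shows the foot disc centred at about (398.7,226.6) in top, with the spindle tip at about (402.9,225.1). In scene the spindle base is at about (307.4,149.3) and the tip at about (306.8,132.4).

```bash
python3 - <<'E'
from m import *
print(onz('top',(398.65,226.6),.01),onz('scene',(307.4,148.8),.01),onz('top',(402.9,225.1),.073),onz('scene',(306.8,132.4),.073),tri('top',(402.9,225.1),'scene',(306.8,132.4)))
# reference: plate at its original place: grip said (.643,.0055+-)
print(onz('top',(316.75,181.43),.005),onz('scene',(301,229.5),.004))
E
```

```text
[ 0.50290728 -0.2292716   0.01      ] [ 0.504263   -0.22766842  0.01      ] [ 0.50292089 -0.22910934  0.073     ] [ 0.50336469 -0.22930764  0.073     ] (array([ 0.50312468, -0.22927799,  0.07285557]), np.float64(0.0004714593481338792))
[0.64196649 0.00812722 0.005     ] [0.64345131 0.01000843 0.004     ]
```

>>> servo_tool(
  moves=[
    [0,0.1,-2,0],
    [0,0.1,-3.5,0],
    [0,0.1,-4.2,0],
    [0,0.1,-4.8,0],
    [0,0.1,-5.3,0],
    [0,0.1,-5.5,0],
  ],
)

```text
time: 7.18
ee_pos: [0.5026, -0.2297, 0.0691]
tcp_rot: [-179.9, 0.0, 14.7]
wrist_force: [-0.8, -0.4, -1.1]
opening: 0.0239
grasp_force: 49.5
```

>>> servo_tool(
  moves=[
    [0,0,-1.5,0],
    [0,0,-3,0],
    [0,0,-4,0],
    [0,0,-4.6,0],
    [0,0,-4.85,0],
    [0,0,-4.9,0],
    [0,0,-4.9,0],
  ],
)

```text
time: 7.77
ee_pos: [0.5029, -0.2298, 0.0209]
tcp_rot: [-179.9, -0.0, 14.7]
wrist_force: [0.1, -0.1, -1.9]
opening: 0.0241
grasp_force: 49.5
```

>>> servo_tool(
  moves=[
    [0,0,-0.1,0],
    [0,0,-0.1,0],
    [0,0,-0.1,0],
    [0,0,-0.1,0],
    [0,0,4,0],
    [0,0,8,0],
    [0,0,11,0],
    [0,0,11,0],
  ],
  claw=0.3,
)

```text
time: 8.43
ee_pos: [0.505, -0.2308, 0.1377]
tcp_rot: [179.8, -0.4, 14.7]
wrist_force: [-0.3, -0.1, 0.3]
opening: 0.0596
grasp_force: 0.0
```

>>> servo_tool(
  moves=[
    [12.7,3.8,-3,1.05],
    [12.7,3.8,-3,1.05],
    [12.7,3.8,-3,1.05],
    [12.7,3.8,-3,1.05],
    [12.7,3.8,-3,1.05],
    [12.7,3.8,-3,1.05],
    [12.7,3.8,-3,1.05],
    [12.7,3.8,-3,1.05],
    [12.7,3.8,-3,1.05],
    [12.7,3.8,-3,1.05],
    [12.7,3.8,-3,1.05],
  ],
)

```text
time: 9.35
ee_pos: [0.6297, -0.1917, 0.1003]
tcp_rot: [-179.9, 0.0, 74.7]
wrist_force: [0.1, 0.0, 1.3]
opening: 0.0601
grasp_force: 0.0
```

```bash
python3 - <<'E'
from m import *
t=pic('top','top3.png'); s=pic('scene','scene3.png')
o=get_obs(); print(o['time'],o['q'].round(1),o['ee_pos'].round(4),o['tcp_rot'].round(1),o['opening'])
c=np.vstack([cv2.resize(t[150:290,290:440],None,fx=2,fy=2),cv2.resize(s[120:260,240:390],None,fx=2,fy=2)])
c=np.hstack([c[:280],c[280:]]);cv2.imwrite('pics/c5.png',cv2.convertScaleAbs(c,alpha=1.8))
E
```

```text
9.45 [-16.9  19.4  12.5  83.2  -0.   88.3] [ 0.6296 -0.1917  0.1003] [-179.9   -0.    74.8] 0.059915968750200624
```

View pics/c5.png

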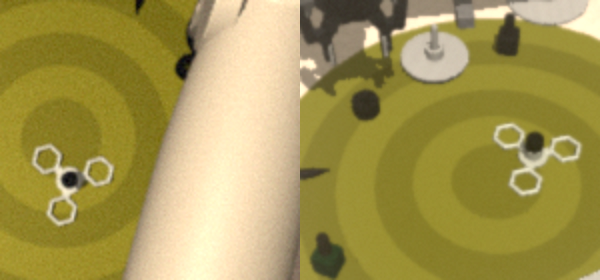

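The top and scene crops show the drip plate seated on the stand, and the sleeve and rack have not moved.

>>> servo_tool(
  moves=[
    [0.1,0,-3,0],
    [0.1,0,-6,0],
    [0.1,0,-8,0],
    [0.1,0,-9.3,0],
    [0.1,0,-9.5,0],
    [0.1,0,-9.5,0],
  ],
)

```text
time: 9.95
ee_pos: [0.6304, -0.1916, 0.0051]
tcp_rot: [-179.8, 0.0, 74.8]
wrist_force: [0.3, -0.0, -0.0]
opening: 0.0599
grasp_force: 0.0
```

>>> servo_tool(
  moves=[
    [0,0,0,0],
    [0,0,0,0],
    [0,0,0,0],
    [0,0,0,0],
    [0,0,0,0],
  ],
  claw=1,
  force=25,
)

```text
time: 10.37
ee_pos: [0.6317, -0.192, 0.0074]
tcp_rot: [180.0, 0.0, 74.9]
wrist_force: [-1.1, 0.7, 6.2]
opening: 0.0373
grasp_force: 25.2
```

>>> servo_tool(
  moves=[
    [0,0,0,0],
    [0,0,0,0],
    [0,0,0,0],
    [0,0,0,1.57],
    [0,0,0,1.57],
    [0,0,0,1.57],
    [0,0,0,1.57],
    [0,0,0,1.57],
    [0,0,0,1.57],
    [0,0,0,1.57],
    [0,0,0,1.57],
    [0,0,0,1.57],
    [0,0,0,1.57],
    [0,0,0,1.57],
    [0,0,0,1.57],
    [0,0,0,1.57],
    [0,0,0,1.57],
  ],
  claw=0.3,
)

```text
time: 11.78
ee_pos: [0.6305, -0.1916, 0.0051]
tcp_rot: [-179.9, -0.0, 165.0]
wrist_force: [-0.6, 0.6, -0.4]
opening: 0.0599
grasp_force: 0.0
```

>>> servo_tool(
  moves=[
    [0,0,0,0],
    [0,0,0,0],
    [0,0,0,0],
    [0,0,0,0],
    [0,0,0,0],
    [0,0,0,0],
  ],
  claw=1,
  force=50,
)

```text
time: 12.28
ee_pos: [0.6308, -0.1917, 0.0056]
tcp_rot: [-179.9, 0.0, 164.8]
wrist_force: [-0.7, -0.7, 3.2]
opening: 0.0367
grasp_force: 50.3
```

>>> servo_tool(
  moves=[
    [0,0,3.5,0],
    [0,0,7,0],
    [0,0,10.5,0],
    [0,0,10.5,0],
    [0,0,10.5,0],
  ],
)

```text
time: 12.7
ee_pos: [0.6318, -0.192, 0.1126]
tcp_rot: [-179.9, 0.2, 164.8]
wrist_force: [-0.1, 0.4, -2.3]
opening: 0.0365
grasp_force: 50.4
```

>>> servo_tool(
  moves=[
    [-4,-1.2,0,0],
    [-8,-2.4,0,0],
    [-11.5,-3.4,0,0],
    [-12.7,-3.8,0,0],
    [-12.7,-3.8,0,0],
    [-12.7,-3.8,0,0],
    [-12.7,-3.8,0,0],
  ],
)

```text
time: 13.28
ee_pos: [0.5043, -0.2295, 0.1096]
tcp_rot: [-179.9, -0.0, 164.8]
wrist_force: [-0.8, 0.9, -1.0]
opening: 0.0367
grasp_force: 50.4
```

```bash
python3 - <<'E'
from h import *
P=[]
for i in range(4): camera('top'); P.append(get_obs()['ee_pos'])
print(np.mean(P,0).round(4))
E
```

```text
[ 0.5044 -0.2293  0.1097]
```

>>> servo_tool(
  moves=[
    [-0.15,0,-1,0],
    [-0.15,0,-2.5,0],
    [-0.15,0,-3.3,0],
    [-0.15,0,-4,0],
    [-0.15,0,-4.5,0],
    [-0.15,0,-4.5,0],
  ],
)

```text
time: 13.98
ee_pos: [0.5016, -0.2294, 0.064]
tcp_rot: [-179.9, -0.1, 164.8]
wrist_force: [-0.1, 0.7, -0.8]
opening: 0.0367
grasp_force: 50.4
```

>>> servo_tool(
  moves=[
    [0,0,-1,0],
    [0,0,-2,0],
    [0,0,-2.4,0],
    [0,0,-2.6,0],
    [0,0,-2.7,0],
    [0,0,-2.7,0],
  ],
)

```text
time: 14.48
ee_pos: [0.5021, -0.2297, 0.0382]
tcp_rot: [-179.9, -0.0, 164.8]
wrist_force: [-0.3, 0.3, -0.2]
opening: 0.0366
grasp_force: 50.4
```

>>> servo_tool(
  moves=[
    [0,0,0,0],
    [0,0,0,0],
    [0,0,0,0],
    [0,0,3,0],
    [0,0,7,0],
    [0,0,11,0],
    [0,0,11,0],
  ],
  claw=0.3,
)

```text
time: 15.07
ee_pos: [0.5046, -0.2308, 0.1569]
tcp_rot: [-179.8, 0.6, 164.8]
wrist_force: [1.0, -0.3, 1.0]
opening: 0.0598
grasp_force: 0.0
```

>>> servo_tool(
  moves=[
    [-3.5,21.8,0,-1.3],
    [-3.5,21.8,0,-1.3],
    [-3.5,21.8,0,-1.3],
    [-3.5,21.8,0,-1.3],
    [-3.5,21.8,0,-1.3],
    [-3.5,21.8,-3,-1.3],
    [-3.5,21.8,-3,-1.3],
    [-3.5,21.8,-3,-1.3],
    [-3.5,21.8,-3,-1.3],
    [-3.5,21.8,-3,-1.3],
    [-3.5,21.8,-3,-1.3],
    [-3.5,21.8,-3,-1.3],
    [-3.5,21.8,-3,-1.3],
  ],
)

```text
time: 16.15
ee_pos: [0.4672, -0.0117, 0.1185]
tcp_rot: [-179.9, 0.0, 90.5]
wrist_force: [0.4, 0.2, -0.3]
opening: 0.0601
grasp_force: 0.0
```

```bash
python3 - <<'E'
from m import *
t=pic('top','top4.png'); s=pic('scene','scene4.png')
o=get_obs(); print(o['time'],o['q'].round(1),o['ee_pos'].round(4),o['tcp_rot'].round(1),o['opening'])
c=np.hstack([cv2.resize(t[150:290,290:440],None,fx=2.6,fy=2.6),cv2.resize(s[120:260,240:390],None,fx=2.6,fy=2.6)])
cv2.imwrite('pics/c6.png',cv2.convertScaleAbs(c,alpha=1.8))
E
```

```text
16.25 [ -1.4  -7.  -14.2  82.9  -0.   88. ] [ 0.4672 -0.0117  0.1184] [-179.9    0.    90.5] 0.059450552623997635
```

View pics/c6.png

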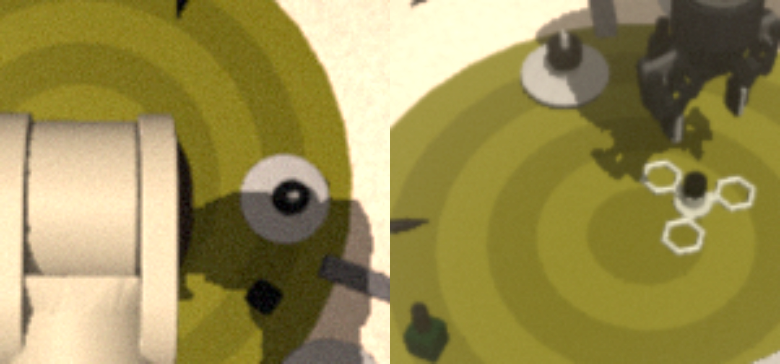

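The crop shows the sleeve seated on the spindle over the plate. The rack is where it was.

>>> servo_tool(
  moves=[
    [0,0,-3.5,0],
    [0,0,-7,0],
    [0,0,-9,0],
    [0,0,-10.2,0],
    [0,0,-10.4,0],
    [0,0,-10.4,0],
  ],
)

```text
time: 16.75
ee_pos: [0.4671, -0.0117, 0.0144]
tcp_rot: [-179.8, -0.0, 90.4]
wrist_force: [-0.1, 0.6, 0.2]
opening: 0.0599
grasp_force: 0.0
```

>>> servo_tool(
  moves=[
    [0,0,0,0],
    [0,0,0,0],
    [0,0,0,0],
    [0,0,0,0],
    [0,0,0,0],
    [0,0,0,0],
  ],
  claw=1,
  force=25,
)

```text
time: 17.25
ee_pos: [0.4681, -0.0117, 0.0157]
tcp_rot: [180.0, 0.0, 90.3]
wrist_force: [-1.2, 0.6, 5.5]
opening: 0.0229
grasp_force: 24.3
```

>>> servo_tool(
  moves=[
    [0,0,0,0],
    [0,0,0,0],
    [0,0,0,0],
    [0,0,0,1.57],
    [0,0,0,1.57],
    [0,0,0,1.57],
    [0,0,0,1.57],
    [0,0,0,1.57],
    [0,0,0,1.57],
    [0,0,0,1.57],
    [0,0,0,1.57],
    [0,0,0,1.57],
    [0,0,0,1.57],
    [0,0,0,1.57],
    [0,0,0,1.57],
    [0,0,0,1.57],
    [0,0,0,1.57],
  ],
  claw=0.3,
)

```text
time: 18.67
ee_pos: [0.467, -0.0117, 0.0141]
tcp_rot: [-179.9, -0.0, -179.5]
wrist_force: [0.1, 0.2, -0.2]
opening: 0.0597
grasp_force: 0.0
```

>>> servo_tool(
  moves=[
    [0,0,0,0],
    [0,0,0,0],
    [0,0,0,0],
    [0,0,0,0],
    [0,0,0,0],
    [0,0,0,0],
    [0,0,0,0],
  ],
  claw=1,
  force=50,
)

```text
time: 19.25
ee_pos: [0.4672, -0.0116, 0.0144]
tcp_rot: [-179.9, 0.0, -179.7]
wrist_force: [-1.1, 0.7, 4.0]
opening: 0.0222
grasp_force: 48.8
```

>>> servo_tool(
  moves=[
    [0,0,3.5,0],
    [0,0,7,0],
    [0,0,10.5,0],
    [0,0,10.5,0],
    [0,0,10.5,0],
  ],
)

```text
time: 19.67
ee_pos: [0.4681, -0.0118, 0.1206]
tcp_rot: [-179.8, 0.2, -179.7]
wrist_force: [0.5, 0.7, -4.5]
opening: 0.0221
grasp_force: 50.1
```

>>> servo_tool(
  moves=[
    [0.6,-3.6,0.5,0],
    [1.2,-7.2,0.5,0],
    [1.8,-11,0.5,0],
    [2.4,-15,0.5,0],
    [3,-18.5,0.5,0],
    [3.4,-21,0.5,0],
    [3.5,-21.8,0.5,0],
    [3.5,-21.8,0.5,0],
    [3.5,-21.8,0.5,0],
    [3.5,-21.8,0.5,0],
  ],
)

```text
time: 20.5
ee_pos: [0.5016, -0.2285, 0.1233]
tcp_rot: [-179.9, -0.1, -179.7]
wrist_force: [0.2, -0.3, -3.0]
opening: 0.0224
grasp_force: 50.2
```

```bash
python3 - <<'E'
from m import *
P=[]
for i in range(3): camera('top'); P.append(get_obs()['ee_pos'])
print(np.mean(P,0).round(4))
t=pic('top','top5.png'); s=pic('scene','scene5.png')
c=np.hstack([cv2.resize(t[150:290,290:440],None,fx=2.6,fy=2.6),cv2.resize(s[80:220,240:390],None,fx=2.6,fy=2.6)])
cv2.imwrite('pics/c7.png',cv2.convertScaleAbs(c,alpha=1.8))
E
```

```text
[ 0.502  -0.2285  0.124 ]
```

View pics/c7.png

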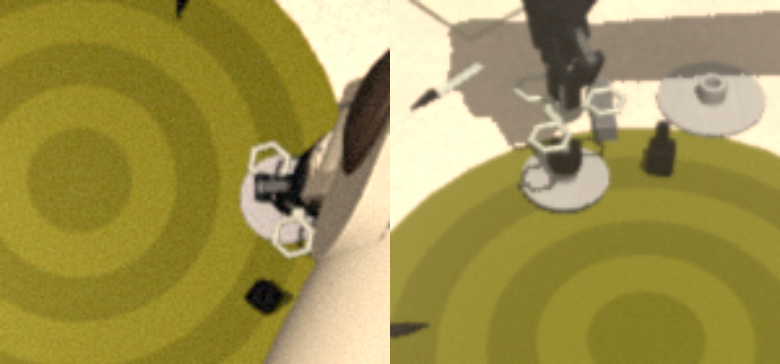

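The rack is held above the stand. The stack and the bottle below it are undisturbed.

>>> servo_tool(
  moves=[
    [0.05,-0.1,-1.5,0],
    [0.05,-0.1,-2.7,0],
    [0.05,-0.1,-3.3,0],
    [0.05,-0.1,-3.8,0],
    [0.05,-0.1,-4.3,0],
    [0.05,-0.1,-4.5,0],
    [0.05,-0.1,-4.5,0],
  ],
)

```text
time: 21.33
ee_pos: [0.5024, -0.2306, 0.0789]
tcp_rot: [-179.9, -0.0, -179.7]
wrist_force: [-0.3, -0.3, -2.5]
opening: 0.0222
grasp_force: 50.3
```

>>> servo_tool(
  moves=[
    [0,0,-0.3,0],
    [0,0,-0.6,0],
    [0,0,-0.75,0],
    [0,0,-0.75,0],
  ],
)

```text
time: 21.67
ee_pos: [0.5026, -0.2307, 0.0717]
tcp_rot: [-179.9, 0.0, -179.7]
wrist_force: [-0.6, -0.6, -3.4]
opening: 0.0226
grasp_force: 50.4
```

>>> servo_tool(
  moves=[
    [0,0,0,0],
    [0,0,0,0],
    [0,0,0,0],
    [0,0,0,0],
    [0,0,3,0],
    [0,0,7,0],
    [0,0,10,0],
    [0,0,10,0],
  ],
  claw=0.3,
)

```text
time: 22.33
ee_pos: [0.5046, -0.2316, 0.1789]
tcp_rot: [-179.6, 0.5, -179.7]
wrist_force: [1.0, 0.3, 0.4]
opening: 0.06
grasp_force: 0.0
```

```bash
python3 - <<'E'
from m import *
t=np.mean([camera('top')[:,:,::-1].astype(float) for _ in range(6)],0); s=np.mean([camera('scene')[:,:,::-1].astype(float) for _ in range(6)],0)
cv2.imwrite('pics/tm.png',t);cv2.imwrite('pics/sm.png',s)
def crop(im,x,y,w,h,k):
    M=np.float32([[k,0,-k*x],[0,k,-k*y]]); return cv2.warpAffine(im,M,(int(w*k),int(h*k)),flags=cv2.INTER_CUBIC)
def axes(n,im,x,y,k):   # grid of pixel ticks + predicted track
    yaw=np.radians(-4); A=np.array([.5078,.1741])
    def pt(r,d,z): a=np.radians(d)+yaw; return [A[0]+r*np.cos(a),A[1]+r*np.sin(a),z]
    for r in (.0985,.1415):
        for q in pr(n,[pt(r,d,.048) for d in range(20,148,4)]): cv2.circle(im,tuple(int(v) for v in ((q[0]-x)*k,(q[1]-y)*k)),1,(0,0,255),-1)
    q=pr(n,[pt(.12,160,.003)])[0]; cv2.circle(im,tuple(int(v) for v in ((q[0]-x)*k,(q[1]-y)*k)),3,(0,0,255),1)
a=crop(t.astype(np.uint8),198,168,72,118,5);axes('top',a,198,168,5); b=crop(s.astype(np.uint8),325,230,155,118,2.8);axes('scene',b,325,230,2.8)
c=np.zeros((600,800,3),np.uint8);c[:590,:360]=a;c[:b.shape[0],362:362+b.shape[1]]=b[:,:438]
cv2.imwrite('pics/c8.png',cv2.convertScaleAbs(c,alpha=1.6))
E
```

```text
[ WARN:0@10.485] global loadsave.cpp:1063 imwrite_ Unsupported depth image for selected encoder is fallbacked to CV_8U.
```

View pics/c8.png

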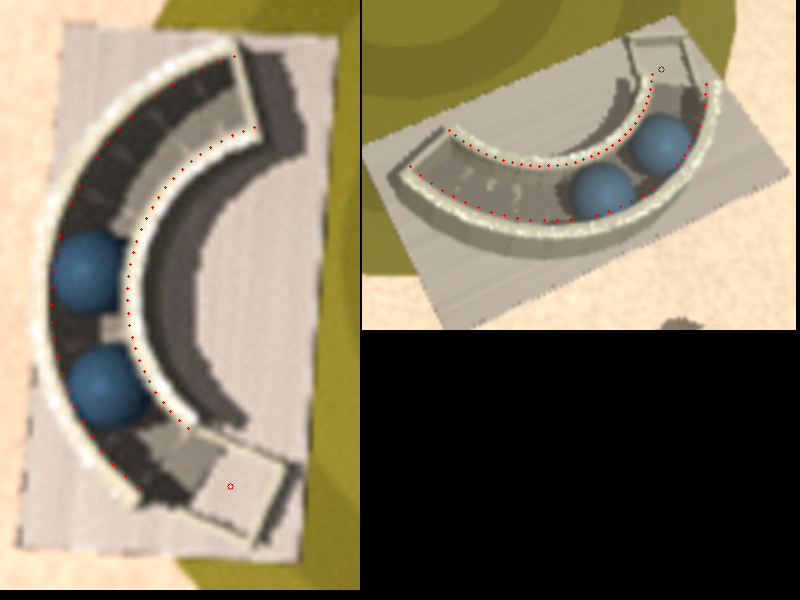

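The red predicted lips lie on the track's slot edges in both views, and the pocket circle is centred between the curbs. The track frame (centre (0.508,0.174), yaw −4°) therefore holds. The two balls are at about 83° and 114°.

```bash
cat > arc.py <<'E'
import numpy as np
A=np.array([.5078,.1741])
def P(d): a=np.radians(d); return A+.12*np.array([np.cos(a),np.sin(a)])
def rows(d0,d1,step):
    n=int(np.ceil(abs(d1-d0)/step)); out=[]
    for d in np.linspace(d0,d1,n+1)[1:]: v=(P(d)-P(d0))*100; out.append([round(v[0],2),round(v[1],2),0,round(np.radians(d-d0),3)])
    return out
E
python3 - <<'E'
from h import *; from arc import *
o=get_obs(); print(o['ee_pos'],o['tcp_rot']); d=np.r_[P(58),.12]-o['ee_pos']; print((d*100).round(2), np.radians((148-o['tcp_rot'][2]+180)%360-180))
for a,b in((58,85.5),(85.5,113)): print(rows(a,b,1.5))
E
```

```text
[ 0.50249904 -0.23060117  0.17142175] [-1.79876247e+02 -3.06751578e-02 -1.79710025e+02]
[ 6.89 50.65 -5.14] -0.5635663729649034
[[np.float64(-0.26), np.float64(0.16), 0, np.float64(0.025)], [np.float64(-0.52), np.float64(0.31), 0, np.float64(0.051)], [np.float64(-0.79), np.float64(0.45), 0, np.float64(0.076)], [np.float64(-1.06), np.float64(0.59), 0, np.float64(0.101)], [np.float64(-1.33), np.float64(0.72), 0, np.float64(0.126)], [np.float64(-1.61), np.float64(0.84), 0, np.float64(0.152)], [np.float64(-1.89), np.float64(0.96), 0, np.float64(0.177)], [np.float64(-2.17), np.float64(1.07), 0, np.float64(0.202)], [np.float64(-2.46), np.float64(1.17), 0, np.float64(0.227)], [np.float64(-2.75), np.float64(1.27), 0, np.float64(0.253)], [np.float64(-3.04), np.float64(1.35), 0, np.float64(0.278)], [np.float64(-3.33), np.float64(1.43), 0, np.float64(0.303)], [np.float64(-3.62), np.float64(1.51), 0, np.float64(0.328)], [np.float64(-3.92), np.float64(1.57), 0, np.float64(0.354)], [np.float64(-4.22), np.float64(1.63), 0, np.float64(0.379)], [np.float64(-4.51), np.float64(1.68), 0, np.float64(0.40
[... 652 characters left out ...]
, 0, np.float64(0.202)], [np.float64(-2.72), np.float64(-0.1), 0, np.float64(0.227)], [np.float64(-3.02), np.float64(-0.14), 0, np.float64(0.253)], [np.float64(-3.32), np.float64(-0.2), 0, np.float64(0.278)], [np.float64(-3.61), np.float64(-0.26), 0, np.float64(0.303)], [np.float64(-3.91), np.float64(-0.34), 0, np.float64(0.328)], [np.float64(-4.2), np.float64(-0.41), 0, np.float64(0.354)], [np.float64(-4.49), np.float64(-0.5), 0, np.float64(0.379)], [np.float64(-4.78), np.float64(-0.59), 0, np.float64(0.404)], [np.float64(-5.07), np.float64(-0.69), 0, np.float64(0.429)], [np.float64(-5.35), np.float64(-0.8), 0, np.float64(0.455)], [np.float64(-5.63), np.float64(-0.92), 0, np.float64(0.48)]]
```

>>> servo_tool(
  moves=[
    [6.9,50.6,-4,-0.564],
    [6.9,50.6,-4,-0.564],
    [6.9,50.6,-4,-0.564],
    [6.9,50.6,-4,-0.564],
    [6.9,50.6,-4,-0.564],
    [6.9,50.6,-4,-0.564],
    [6.9,50.6,-4,-0.564],
    [6.9,50.6,-4,-0.564],
    [6.9,50.6,-4,-0.564],
    [6.9,50.6,-4,-0.564],
    [6.9,50.6,-4,-0.564],
    [6.9,50.6,-4,-0.564],
    [6.9,50.6,-4,-0.564],
    [6.9,50.6,-4,-0.564],
    [6.9,50.6,-4,-0.564],
    [6.9,50.6,-4,-0.564],
    [6.9,50.6,-4,-0.564],
  ],
  claw=1,
  force=25,
)

```text
time: 24.35
ee_pos: [0.5717, 0.2743, 0.132]
tcp_rot: [-179.9, 0.0, 147.9]
wrist_force: [-0.8, -0.4, 0.0]
opening: 0.0
grasp_force: 0.0
```

```bash
python3 - <<'E'
from h import *; from arc import *
camera('top');o=get_obs(); print(o['ee_pos'],o['tcp_rot'],P(58),o['opening'])
t=pic('top','top6.png'); s=pic('scene','scene6.png')
c=np.hstack([cv2.resize(t[190:270,360:440],None,fx=4.9,fy=4.9),cv2.resize(s[110:190,265:345],None,fx=4.9,fy=4.9)])
cv2.imwrite('pics/c9.png',cv2.convertScaleAbs(c,alpha=1.8))
E
```

```text
[0.57180287 0.27414996 0.13217776] [-1.79875333e+02  1.72993117e-02  1.47893885e+02] [0.57139031 0.27586577] -0.0001690704600296488
```

View pics/c9.png

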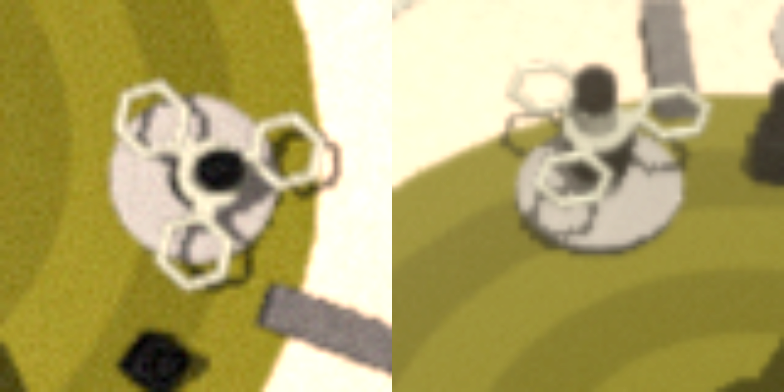

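The rack sits level on the stack. Its ring centres in the top crop are about (152,115), (290,152) and (194,255).

>>> servo_tool(
  moves=[
    [0,0.15,-3.5,0],
    [0,0.15,-7,0],
    [0,0.15,-10,0],
    [0,0.15,-11.3,0],
    [0,0.15,-11.3,0],
  ],
)

```text
time: 24.92
ee_pos: [0.5699, 0.2754, 0.0155]
tcp_rot: [-179.6, -0.2, 147.9]
wrist_force: [-0.9, -1.1, 0.4]
opening: -0.0001
grasp_force: 0.0
```

>>> servo_tool(
  moves=[
    [-0.26,0.16,0,0.025],
    [-0.52,0.31,0,0.051],
    [-0.79,0.45,0,0.076],
    [-1.06,0.59,0,0.101],
    [-1.33,0.72,0,0.126],
    [-1.61,0.84,0,0.152],
    [-1.89,0.96,0,0.177],
    [-2.17,1.07,0,0.202],
    [-2.46,1.17,0,0.227],
    [-2.75,1.27,0,0.253],
    [-3.04,1.35,0,0.278],
    [-3.33,1.43,0,0.303],
    [-3.62,1.51,0,0.328],
    [-3.92,1.57,0,0.354],
    [-4.22,1.63,0,0.379],
    [-4.51,1.68,0,0.404],
    [-4.81,1.72,0,0.429],
    [-5.12,1.76,0,0.455],
    [-5.42,1.79,0,0.48],
  ],
)

```text
time: 26.5
ee_pos: [0.5171, 0.2948, 0.0188]
tcp_rot: [-179.9, -0.0, 175.6]
wrist_force: [0.1, 0.0, 0.6]
opening: -0.0001
grasp_force: 0.0
```

>>> servo_tool(
  moves=[
    [-0.3,0.02,0,0.025],
    [-0.61,0.03,0,0.051],
    [-0.91,0.04,0,0.076],
    [-1.21,0.03,0,0.101],
    [-1.51,0.02,0,0.126],
    [-1.82,0.01,0,0.152],
    [-2.12,-0.02,0,0.177],
    [-2.42,-0.05,0,0.202],
    [-2.72,-0.1,0,0.227],
    [-3.02,-0.14,0,0.253],
    [-3.32,-0.2,0,0.278],
    [-3.61,-0.26,0,0.303],
    [-3.91,-0.34,0,0.328],
    [-4.2,-0.41,0,0.354],
    [-4.49,-0.5,0,0.379],
    [-4.78,-0.59,0,0.404],
    [-5.07,-0.69,0,0.429],
    [-5.35,-0.8,0,0.455],
    [-5.63,-0.92,0,0.48],
    [-5.63,-0.92,0,0.48],
  ],
)

```text
time: 28.17
ee_pos: [0.4606, 0.2853, 0.0188]
tcp_rot: [-179.9, -0.0, -156.9]
wrist_force: [0.5, 0.4, -0.0]
opening: -0.0003
grasp_force: 0.0
```

```bash
cat > balls.py <<'E'
from h import *; from arc import *
def balls(n,im):
    h=cv2.cvtColor(im,cv2.COLOR_BGR2HSV); m=cv2.inRange(h,(95,60,30),(125,255,200)); x0,y0,x1,y1=(195,160,275,290) if n=='top' else (320,225,490,350)
    z=np.zeros_like(m); z[y0:y1,x0:x1]=m[y0:y1,x0:x1]; k,l,st,ce=cv2.connectedComponentsWithStats(z)
    return [(ce[i].round(1),st[i,2:].tolist()) for i in range(1,k) if st[i,4]>60]
def show():
    for n in('top','scene'):
        for c,s in balls(n,camera(n)[:,:,::-1].copy()):
            p=onz(n,c,.035)[:2]; v=p-A; print(n,c,s,p.round(4),'r',np.linalg.norm(v).round(4),'deg',np.degrees(np.arctan2(v[1],v[0])).round(1))
E
python3 - <<'E'
from balls import *
show(); o=get_obs(); print(o['time'],o['ee_pos'].round(4),o['tcp_rot'],o['wrist_force'],P(113))
for u in ((152,115),(290,152),(194,255)): print(onz('top',(u[0]/4.9+359.6,u[1]/4.9+189.6),.0625))
for u in ((547-392,90),(675-392,112),(573-392,182)): print(onz('scene',(u[0]/4.9+264.6,u[1]/4.9+109.6),.0625))
E
```

```text
top [233.8 260.6] [32, 25, 400] [0.4129 0.2455] r 0.1187 deg 143.0
28.2667 [0.4611 0.2855 0.0188] [-1.79862362e+02  1.12970407e-02 -1.57031472e+02] [ 0.61121344  0.12218367 -0.05235842] [0.46091226 0.28456058]
[ 0.53781958 -0.19837791  0.0625    ]
[ 0.51535456 -0.27593233  0.0625    ]
[ 0.45798138 -0.21907404  0.0625    ]
[ 0.51695278 -0.27004744  0.0625    ]
[ 0.45966592 -0.21853908  0.0625    ]
[ 0.53707719 -0.19551019  0.0625    ]
```

>>> servo_tool(
  moves=[
    [0,0,4,0],
    [0,0,8,0],
    [0,0,10,0],
    [-6.3,-6.3,10,0.75],
    [-6.3,-6.3,10,0.75],
    [-6.3,-6.3,10,0.75],
    [-6.3,-6.3,10,0.75],
    [-6.3,-6.3,10,0.75],
    [-6.3,-6.3,10,0.75],
    [-6.3,-6.3,10,0.75],
    [-6.3,-6.3,10,0.75],
    [-6.3,-6.3,10,0.75],
  ],
  claw=0.15,
)

```text
time: 29.27
ee_pos: [0.3982, 0.2226, 0.1188]
tcp_rot: [-179.9, -0.0, -114.3]
wrist_force: [0.7, 0.0, -0.1]
opening: 0.073
grasp_force: 0.0
```

```bash
python3 - <<'E'
from balls import *
show(); o=get_obs(); print(o['time'],o['q'].round(1),o['ee_pos'].round(4),o['tcp_rot'],o['opening'],P(156))
t=pic('top','top7.png'); s=pic('scene','scene7.png')
c=np.hstack([cv2.resize(t[220:290,195:275],None,fx=4.9,fy=4.9),cv2.resize(s[215:285,400:480],None,fx=4.9,fy=4.9)])
cv2.imwrite('pics/c10.png',cv2.convertScaleAbs(c,alpha=1.8))
E
```

```text
top [242.6 265.1] [15, 17, 178] [0.3999 0.2204] r 0.1174 deg 156.8
scene [436.7 259.1] [21, 38, 514] [0.4132 0.2471] r 0.1195 deg 142.3
29.3667 [ 29.3  -8.7 -15.7  82.9  -0.1 -36.5] [0.3982 0.2226 0.1187] [-1.79866864e+02 -5.85775554e-03 -1.14211200e+02] 0.07249698876108977 [0.39817455 0.2229084 ]
```

View pics/c10.png

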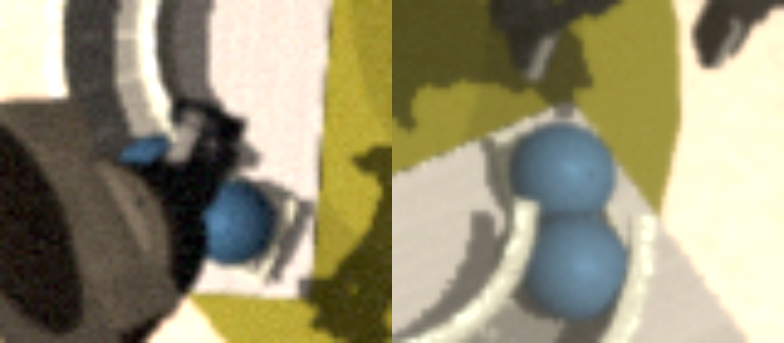

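The front ball sits in the pocket, at scene (434.5,248.7), and the second ball touches it from behind, still inside the walls.

>>> servo_tool(
  moves=[
    [0,0,-3.5,0],
    [0,0,-7,0],
    [0,0,-9.5,0],
    [0,0,-10.6,0],
    [0,0,-10.6,0],
    [0,0,-10.6,0],
  ],
)

```text
time: 29.97
ee_pos: [0.3983, 0.2226, 0.0134]
tcp_rot: [-179.9, -0.0, -114.1]
wrist_force: [-0.0, 0.7, 1.2]
opening: 0.0729
grasp_force: 0.0
```

>>> servo_tool(
  moves=[
    [0,0,0,0],
    [0,0,0,0],
    [0,0,0,0],
    [0,0,0,0],
    [0,0,0,0],
    [0,0,0,0],
  ],
  claw=1,
  force=25,
)

```text
time: 30.47
ee_pos: [0.3994, 0.2232, 0.0147]
tcp_rot: [-179.7, 0.2, -114.1]
wrist_force: [-0.0, -1.0, 5.9]
opening: 0.0489
grasp_force: 25.0
```

>>> servo_tool(
  moves=[
    [0,0,0.5,0],
    [0,0,1.5,0],
    [0,0,3,0],
    [0,0,5,0],
    [0,0,8,0],
    [0,0,11,0],
    [0,0,12,0],
    [0,0,12,0],
  ],
)

```text
time: 31.13
ee_pos: [0.3994, 0.2233, 0.1365]
tcp_rot: [-179.7, 0.2, -114.1]
wrist_force: [0.3, -0.5, -1.3]
opening: 0.0488
grasp_force: 26.1
```

```bash
python3 - <<'E'
from balls import *
show(); o=get_obs(); print(o['time'],o['q'].round(1),o['ee_pos'].round(4),o['tcp_rot'].round(1),o['opening'],o['wrist_force'])
for n in('top','scene'):
    im=camera(n)[:,:,::-1].copy(); p=pr(n,o['ee_pos']+[0,0,-0]+np.array([0,0,.016]))[0]; print(n,p.round(1))
E
```

```text
scene [449.4 227.4] [20, 7, 101] [0.3313 0.1934] r 0.1776 deg 173.8
scene [437.9 268.6] [18, 19, 260] [0.4261 0.2674] r 0.124 deg 131.2
31.2333 [ 29.3  -8.8 -14.3  84.5  -0.1 -36.7] [0.3981 0.2225 0.1326] [-179.9    0.  -114. ] 0.04829715402787938 [-0.2500471   0.18992547 -1.72503134]
top [231.8 267.4]
scene [448.1 221. ]
```

>>> servo_tool(
  moves=[
    [0.3,-1,0,-0.03],
    [1,-3,0,-0.07],
    [1.9,-6,0,-0.12],
    [2.9,-9,0,-0.16],
    [3.9,-12,0,-0.2],
    [4.9,-15,0,-0.24],
    [5.9,-18,0,-0.28],
    [6.8,-21,0,-0.32],
    [7.8,-24,0,-0.34],
    [8.8,-27,0,-0.36],
    [9.8,-30,0,-0.375],
    [10.7,-33,0,-0.375],
    [11.7,-36,0,-0.375],
    [12.7,-39,0,-0.375],
    [13.3,-41,0,-0.375],
    [13.7,-42.1,0,-0.375],
    [13.7,-42.1,0,-0.375],
    [13.7,-42.1,0,-0.375],
    [13.7,-42.1,0,-0.375],
  ],
)

```text
time: 32.92
ee_pos: [0.5347, -0.1976, 0.1325]
tcp_rot: [-179.9, -0.0, -135.5]
wrist_force: [0.2, -0.4, -0.9]
opening: 0.0482
grasp_force: 26.1
```

```bash
python3 - <<'E'
from balls import *
P=[]
for i in range(2): camera('top'); P.append(get_obs()['ee_pos'])
o=get_obs();print(np.mean(P,0).round(4),o['tcp_rot'].round(1),o['opening'],o['grasp_force'])
t=pic('top','top8.png'); s=pic('scene','scene8.png')
c=np.hstack([cv2.resize(t[180:260,360:440],None,fx=4.9,fy=4.9),cv2.resize(s[100:180,265:345],None,fx=4.9,fy=4.9)])
cv2.imwrite('pics/c11.png',cv2.convertScaleAbs(c,alpha=1.8))
h=cv2.cvtColor(s,cv2.COLOR_BGR2HSV); m=cv2.inRange(h,(95,60,30),(125,255,200)); k,l,st,ce=cv2.connectedComponentsWithStats(m)
print([(ce[i].round(1),st[i].tolist()) for i in range(1,k) if st[i,4]>60]); print(pr('scene',np.mean(P,0)+[0,0,.0145]))
E
```

```text
[ 0.5348 -0.1974  0.1328] [-179.9    0.  -135.5] 0.04889955823998597 26.101434230804443
[(array([247.2,  23.5]), [220, 0, 58, 53, 2090]), (array([340. ,  14.4]), [321, 0, 38, 34, 1042]), (array([299.6, 122.9]), [292, 116, 16, 15, 178]), (array([633.4, 171.3]), [623, 161, 17, 23, 224]), (array([438.2, 268.6]), [430, 260, 17, 19, 241])]
[[300.68480323 122.56483225]]
```

>>> servo_tool(
  moves=[
    [0,-0.1,-1.5,0],
    [0,-0.1,-3,0],
    [0,-0.1,-4.5,0],
    [0,-0.1,-5.5,0],
    [0,-0.1,-6.1,0],
    [0,-0.1,-6.3,0],
    [0,-0.1,-6.3,0],
    [0,-0.1,-6.3,0],
  ],
)

```text
time: 33.78
ee_pos: [0.5354, -0.1996, 0.0706]
tcp_rot: [-179.8, 0.0, -135.5]
wrist_force: [-0.3, 0.0, 0.0]
opening: 0.0486
grasp_force: 26.2
```

>>> servo_tool(
  moves=[
    [0,0.1,-0.15,0],
    [0,0.1,-0.15,0],
    [0,0.1,-0.15,0],
  ],
)

```text
time: 34.03
ee_pos: [0.5356, -0.1986, 0.069]
tcp_rot: [-179.8, 0.0, -135.5]
wrist_force: [0.5, -0.3, 1.8]
opening: 0.0484
grasp_force: 26.3
```

>>> servo_tool(
  moves=[
    [0,0,0,0],
    [0,0,0,0],
    [0,0,0,0],
    [0,0,0,0],
  ],
  claw=0.25,
)

```text
time: 34.37
ee_pos: [0.535, -0.1985, 0.0681]
tcp_rot: [-179.9, -0.0, -135.5]
wrist_force: [0.5, 0.1, 0.1]
opening: 0.064
grasp_force: 0.0
```

>>> servo_tool(
  moves=[
    [0,0,1,0],
    [0,0,3,0],
    [0,0,6,0],
    [0,0,9,0],
    [-3,10,9,0],
    [-3,10,9,0],
    [-3,10,9,0],
    [-3,10,9,0],
  ],
)

```text
time: 35.03
ee_pos: [0.5043, -0.0954, 0.1598]
tcp_rot: [-179.8, 0.1, -135.4]
wrist_force: [0.2, 0.5, 0.1]
opening: 0.064
grasp_force: 0.0
```

```bash
python3 - <<'E'
from balls import *
show(); o=get_obs(); print(o['time'],o['ee_pos'].round(4),o['tcp_rot'].round(1),o['opening'])
for n in('top','scene'):
    im=pic(n,n+'9.png')
    h=cv2.cvtColor(im,cv2.COLOR_BGR2HSV); m=cv2.inRange(h,(95,60,30),(125,255,200)); k,l,st,ce=cv2.connectedComponentsWithStats(m)
    print(n,[(ce[i].round(1),st[i].tolist()) for i in range(1,k) if st[i,4]>60],pr(n,[.5351,-.1983,.083]))
for n in(0,): 
    t=cv2.imread('pics/top9.png');s=cv2.imread('pics/scene9.png')
    c=np.hstack([cv2.resize(t[180:260,360:440],None,fx=4.9,fy=4.9),cv2.resize(s[100:180,265:345],None,fx=4.9,fy=4.9)])
    cv2.imwrite('pics/c12.png',cv2.convertScaleAbs(c,alpha=1.8))
print(rows(97,121,1.5)); d=np.r_[P(97),.12]-o['ee_pos']; print(d*100,np.radians((187-o['tcp_rot'][2]+180)%360-180))
E
```

```text
top [225.8 255.8] [18, 17, 198] [0.4268 0.2684] r 0.1243 deg 130.7
scene [438.1 268.8] [17, 19, 248] [0.426 0.268] r 0.1245 deg 131.1
35.1333 [ 0.5053 -0.0979  0.1593] [-179.8    0.  -135.4] 0.06432278386502133
top [(array([225.6, 255.7]), [218, 248, 16, 17, 192]), (array([612.7, 298. ]), [582, 278, 58, 50, 1267]), (array([605.9, 389.2]), [591, 380, 33, 20, 202])] [[391.88195442 213.30255391]]
scene [(array([263.5,  22.8]), [220, 0, 83, 52, 3517]), (array([633.5, 171.4]), [623, 161, 17, 23, 222]), (array([438.1, 268.7]), [430, 260, 17, 19, 246])] [[301.43264484 140.46591899]]
[[np.float64(-0.31), np.float64(-0.04), 0, np.float64(0.026)], [np.float64(-0.62), np.float64(-0.09), 0, np.float64(0.052)], [np.float64(-0.93), np.float64(-0.15), 0, np.float64(0.079)], [np.float64(-1.24), np.float64(-0.22), 0, np.float64(0.105)], [np.float64(-1.54), np.float64(-0.29), 0, np.float64(0.131)], [np.float64(-1.85), np.float64(-0.38), 0, np.float64(0.157)], [np.float64(-2.15), np.float64(-0.47), 0, np.float64(0.183)], [np.float64(-2.44), np.float64(-0.56), 0, np.float64(0.209)], [np.float64(-2.74), np.float64(-0.67), 0, np.float64(0.236)], [np.float64(-3.03), np.float64(-0.78), 0, np.float64(0.262)], [np.float64(-3.32), np.float64(-0.91), 0, np.float64(0.288)], [np.float64(-3.61), np.float64(-1.03), 0, np.float64(0.314)], [np.float64(-3.89), np.float64(-1.17), 0, np.float64(0.34)], [np.float64(-4.17), np.float64(-1.32), 0, np.float64(0.367)], [np.float64(-4.45), np.float64(-1.47), 0, np.float64(0.393)], [np.float64(-4.72), np.float64(-1.62), 0, np.float64(0.419)]]
[-1.20784385 39.11521271 -3.92886559] -0.6555177886439348
```

View pics/c12.png

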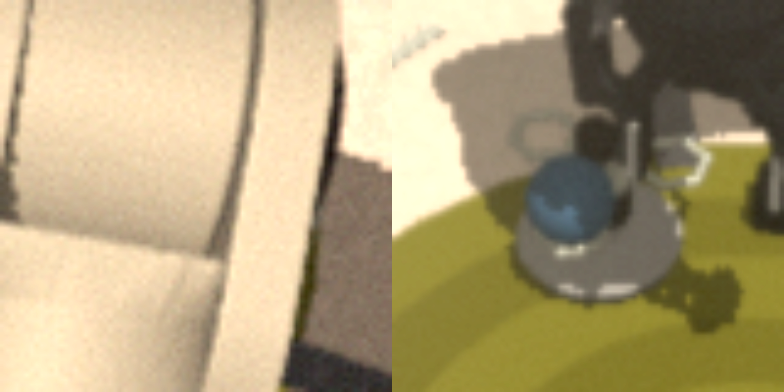

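The scene crop shows the ball resting in its cup, centred at about (300.5,140), which agrees with the prediction. The other ball is at 131° in the track.

```bash
python3 - <<'E'
from balls import *
o=get_obs(); print((np.r_[P(104),.13]-o['ee_pos'])*100,np.radians((194-o['tcp_rot'][2]+180)%360-180))
print([[float(v) for v in r] for r in rows(104,137,1.75)])
E
```

```text
[-2.66208203 38.95326507 -2.86427138] -0.5314478035568762
[[-0.35, -0.09, 0.0, 0.03], [-0.7, -0.2, 0.0, 0.061], [-1.05, -0.31, 0.0, 0.091], [-1.39, -0.44, 0.0, 0.121], [-1.72, -0.57, 0.0, 0.152], [-2.06, -0.72, 0.0, 0.182], [-2.39, -0.87, 0.0, 0.212], [-2.71, -1.04, 0.0, 0.243], [-3.03, -1.21, 0.0, 0.273], [-3.34, -1.4, 0.0, 0.303], [-3.65, -1.59, 0.0, 0.333], [-3.95, -1.79, 0.0, 0.364], [-4.25, -2.01, 0.0, 0.394], [-4.54, -2.23, 0.0, 0.424], [-4.82, -2.46, 0.0, 0.455], [-5.09, -2.7, 0.0, 0.485], [-5.36, -2.94, 0.0, 0.515], [-5.62, -3.2, 0.0, 0.546], [-5.87, -3.46, 0.0, 0.576]]
```

>>> servo_tool(
  moves=[
    [-2.7,38.9,-2.8,-0.53],
    [-2.7,38.9,-2.8,-0.53],
    [-2.7,38.9,-2.8,-0.53],
    [-2.7,38.9,-2.8,-0.53],
    [-2.7,38.9,-2.8,-0.53],
    [-2.7,38.9,-2.8,-0.53],
    [-2.7,38.9,-2.8,-0.53],
    [-2.7,38.9,-2.8,-0.53],
    [-2.7,38.9,-2.8,-0.53],
    [-2.7,38.9,-2.8,-0.53],
    [-2.7,38.9,-2.8,-0.53],
    [-2.7,38.9,-2.8,-0.53],
    [-2.7,38.9,-2.8,-0.53],
    [-2.7,38.9,-2.8,-0.53],
  ],
  claw=1,
)

```text
time: 36.4
ee_pos: [0.4787, 0.2892, 0.1303]
tcp_rot: [-179.8, -0.0, -166.0]
wrist_force: [0.6, 0.4, -0.4]
opening: -0.0001
grasp_force: 0.0
```

```bash
python3 - <<'E'
from balls import *
camera('top');o=get_obs(); print(o['ee_pos'],o['tcp_rot'],(np.r_[P(104),.018]-o['ee_pos'])*100,o['opening'])
E
```

```text
[0.47875985 0.289188   0.13045777] [-1.79853607e+02  8.11107624e-03 -1.66017866e+02] [ 9.51986633e-04  1.34748934e-01 -1.12457771e+01] -0.00012515712353544496
```

>>> servo_tool(
  moves=[
    [0,0.15,-3.5,0],
    [0,0.15,-7,0],
    [0,0.15,-10,0],
    [0,0.15,-11.1,0],
    [0,0.15,-11.1,0],
  ],
)

```text
time: 36.87
ee_pos: [0.4769, 0.2901, 0.0168]
tcp_rot: [-179.8, -0.3, -166.0]
wrist_force: [-0.3, -0.4, -0.4]
opening: -0.0003
grasp_force: 0.0
```

>>> servo_tool(
  moves=[
    [-0.35,-0.09,0,0.03],
    [-0.7,-0.2,0,0.061],
    [-1.05,-0.31,0,0.091],
    [-1.39,-0.44,0,0.121],
    [-1.72,-0.57,0,0.152],
    [-2.06,-0.72,0,0.182],
    [-2.39,-0.87,0,0.212],
    [-2.71,-1.04,0,0.243],
    [-3.03,-1.21,0,0.273],
    [-3.34,-1.4,0,0.303],
    [-3.65,-1.59,0,0.333],
    [-3.95,-1.79,0,0.364],
    [-4.25,-2.01,0,0.394],
    [-4.54,-2.23,0,0.424],
    [-4.82,-2.46,0,0.455],
    [-5.09,-2.7,0,0.485],
    [-5.36,-2.94,0,0.515],
    [-5.62,-3.2,0,0.546],
    [-5.87,-3.46,0,0.576],
    [-5.87,-3.46,0,0.576],
  ],
)

```text
time: 38.53
ee_pos: [0.4204, 0.2574, 0.0219]
tcp_rot: [-179.8, 0.2, -132.9]
wrist_force: [0.4, -0.7, -0.3]
opening: 0.0001
grasp_force: 0.0
```

```bash
python3 - <<'E'
from balls import *
show();o=get_obs(); print(o['ee_pos'],o['tcp_rot'],o['wrist_force'],(np.r_[P(156),.119]-o['ee_pos'])*100)
E
```

```text
top [241.1 265.5] [16, 16, 171] [0.3989 0.2246] r 0.1201 deg 155.1
[0.42052621 0.25769349 0.02123266] [-1.79818881e+02  1.57645480e-01 -1.32999593e+02] [0.24343282 0.18441849 0.06464171] [-2.23516602 -3.47850935  9.77673406]
```

>>> servo_tool(
  moves=[
    [0,0,4,0],
    [0,0,8,0],
    [0,0,9.8,0],
    [-2.2,-3.4,9.8,0.33],
    [-2.2,-3.4,9.8,0.33],
    [-2.2,-3.4,9.8,0.33],
    [-2.2,-3.4,9.8,0.33],
    [-2.2,-3.4,9.8,0.33],
    [-2.2,-3.4,9.8,0.33],
  ],
  claw=0.15,
)

```text
time: 39.38
ee_pos: [0.3977, 0.2236, 0.1177]
tcp_rot: [-179.8, 0.0, -114.2]
wrist_force: [0.0, 0.2, -0.6]
opening: 0.0724
grasp_force: 0.0
```

```bash
python3 - <<'E'
from balls import *
show();o=get_obs(); print(o['ee_pos'],o['tcp_rot'],o['opening'],(np.r_[P(156),.0134]-o['ee_pos'])*100)
print(pr('scene',[*P(156),.028]),pr('scene',[*P(151),.031]))
E
```

```text
top [242.3 264.9] [14, 17, 176] [0.4005 0.2212] r 0.1172 deg 156.3
scene [435.3 250.1] [19, 19, 259] [0.4012 0.2269] r 0.119 deg 153.6
[0.39756578 0.2235762  0.11736441] [-1.79863712e+02 -2.71213481e-03 -1.14105522e+02] 0.07218739677003341 [  0.06087648  -0.06678031 -10.39644136]
[[434.53462942 249.70923505]] [[435.78555684 253.01919416]]
```

In the pocket (the scene blob matches the prediction). Grip it.

>>> servo_tool(
  moves=[
    [0,-0.1,-3.5,0],
    [0,-0.1,-7,0],
    [0,-0.1,-9.5,0],
    [0,-0.1,-10.4,0],
    [0,-0.1,-10.4,0],
    [0,-0.1,-10.4,0],
  ],
)

```text
time: 39.98
ee_pos: [0.3977, 0.2226, 0.0141]
tcp_rot: [-179.9, 0.0, -114.0]
wrist_force: [-0.0, -0.1, -0.1]
opening: 0.0727
grasp_force: 0.0
```

>>> servo_tool(
  moves=[
    [0,0,0,0],
    [0,0,0,0],
    [0,0,0,0],
    [0,0,0,0],
    [0,0,0,0],
    [0,0,0,0],
  ],
  claw=1,
  force=25,
)

```text
time: 40.48
ee_pos: [0.3987, 0.2231, 0.0152]
tcp_rot: [-179.7, 0.2, -114.0]
wrist_force: [0.0, -0.6, 7.0]
opening: 0.0485
grasp_force: 24.9
```

>>> servo_tool(
  moves=[
    [0,0,0.5,0],
    [0,0,1.5,0],
    [0,0,3,0],
    [0,0,5,0],
    [0,0,8,0],
    [0,0,11,0],
    [0,0,13,0],
    [0,0,13,0],
    [0,0,13,0],
  ],
)

```text
time: 41.23
ee_pos: [0.398, 0.2228, 0.1451]
tcp_rot: [-179.8, 0.1, -114.0]
wrist_force: [-0.3, -0.1, -0.0]
opening: 0.0484
grasp_force: 26.1
```

```bash
python3 - <<'E'
from balls import *
o=get_obs(); print(o['ee_pos'],o['tcp_rot'],o['opening'],(np.array([.5143,-.2734,.143])-o['ee_pos'])*100, np.radians(104.5-(o['tcp_rot'][2]+360)))
E
```

```text
[0.39802329 0.22276084 0.14505997] [-1.79764397e+02  1.30792554e-01 -1.13993221e+02] 0.04844347796288761 [ 11.62767138 -49.61608434  -0.20599697] -2.4697592008451537
```

>>> servo_tool(
  moves=[
    [0.3,-1,0,-0.06],
    [0.7,-3,0,-0.18],
    [1.3,-5.5,0,-0.3],
    [2,-8.3,0,-0.42],
    [2.6,-11.1,0,-0.54],
    [3.3,-13.9,0,-0.66],
    [3.9,-16.7,0,-0.78],
    [4.6,-19.5,0,-0.9],
    [5.2,-22.3,0,-1.02],
    [5.9,-25.1,0,-1.14],
    [6.5,-27.9,0,-1.26],
    [7.2,-30.7,0,-1.38],
    [7.8,-33.5,0,-1.5],
    [8.5,-36.3,0,-1.62],
    [9.1,-39.1,0,-1.74],
    [9.8,-41.9,0,-1.86],
    [10.4,-44.5,0,-1.98],
    [11,-47,0,-2.1],
    [11.4,-48.8,0,-2.22],
    [11.6,-49.6,0,-2.34],
  ],
)

```text
time: 42.9
ee_pos: [0.513, -0.2756, 0.1416]
tcp_rot: [-179.8, -0.1, 111.5]
wrist_force: [0.7, -0.4, -0.8]
opening: 0.0486
grasp_force: 26.1
```

>>> servo_tool(
  moves=[
    [0,0,0,-0.1],
    [0,0,0,-0.13],
    [0,0,0,-0.13],
    [0,0,0,-0.13],
  ],
)

```text
time: 43.23
ee_pos: [0.513, -0.2734, 0.1423]
tcp_rot: [-179.8, -0.1, 104.6]
wrist_force: [-0.1, 0.4, -0.2]
opening: 0.0483
grasp_force: 26.1
```

```bash
python3 - <<'E'
from balls import *
camera('top');o=get_obs(); print(o['ee_pos'],o['tcp_rot'],o['opening'],(np.array([.5143,-.2734,.0695])-o['ee_pos'])*100)
s=camera('scene')[:,:,::-1].copy();h=cv2.cvtColor(s,cv2.COLOR_BGR2HSV); m=cv2.inRange(h,(95,60,30),(125,255,200)); k,l,st,ce=cv2.connectedComponentsWithStats(m)
print([(ce[i].round(1),st[i].tolist()) for i in range(1,k) if st[i,4]>60]); print(pr('scene',o['ee_pos']+[0,0,.0145]))
E
```

```text
[ 0.5130796  -0.27331395  0.14255391] [-1.79807420e+02 -5.12606478e-02  1.04582399e+02] 0.048713923687158274 [ 0.12203994 -0.0086053  -7.30539055]
[(array([247.5,  26.8]), [220, 0, 56, 59, 2193]), (array([332.5,  17.1]), [309, 0, 50, 41, 1574]), (array([296.4,  99.4]), [291, 92, 13, 15, 148]), (array([301.5, 139.4]), [294, 132, 16, 16, 185]), (array([633.4, 171.3]), [623, 161, 17, 23, 222])]
[[295.20404633 100.24432646]]
```

>>> servo_tool(
  moves=[
    [0.1,0,-1.5,0],
    [0.1,0,-3.2,0],
    [0.1,0,-5,0],
    [0.1,0,-6.2,0],
    [0.1,0,-6.9,0],
    [0.1,0,-7.2,0],
    [0.1,0,-7.2,0],
    [0.1,0,-7.2,0],
  ],
)

```text
time: 44.0
ee_pos: [0.5148, -0.2737, 0.0721]
tcp_rot: [-179.9, 0.0, 104.5]
wrist_force: [0.4, 0.7, 0.1]
opening: 0.0488
grasp_force: 26.1
```

>>> servo_tool(
  moves=[
    [0,0,-0.15,0],
    [0,0,-0.25,0],
    [0,0,-0.25,0],
    [0,0,-0.25,0],
  ],
)

```text
time: 44.33
ee_pos: [0.5147, -0.2738, 0.0693]
tcp_rot: [-179.9, 0.0, 104.5]
wrist_force: [0.2, 0.6, 0.9]
opening: 0.0486
grasp_force: 26.2
```

>>> servo_tool(
  moves=[
    [0,0,0,0],
    [0,0,0,0],
    [0,0,0,0],
    [0,0,0,0],
  ],
  claw=0.25,
)

```text
time: 44.67
ee_pos: [0.5144, -0.2735, 0.0687]
tcp_rot: [-179.9, -0.0, 104.5]
wrist_force: [0.7, 0.0, -0.8]
opening: 0.0641
grasp_force: 0.0
```

>>> servo_tool(
  moves=[
    [0,0,1,0],
    [0,0,3,0],
    [0,0,6,0],
    [0,0,9,0],
    [-4,12,11,0],
    [-6,24,11,0],
    [-6,24,11,0],
    [-6,24,11,0],
    [-6,24,11,0],
    [-6,24,11,0],
    [-6,24,11,0],
  ],
)

```text
time: 45.58
ee_pos: [0.4532, -0.0286, 0.1807]
tcp_rot: [-180.0, -0.1, 104.8]
wrist_force: [0.1, -0.2, -0.9]
opening: 0.0643
grasp_force: 0.0
```

```bash
python3 - <<'E'
from h import *
t=pic('top','top10.png'); s=pic('scene','scene10.png'); print(get_obs()['time'],get_obs()['ee_pos'])
r=lambda im,x,y,w,h,k: cv2.resize(im[y:y+h,x:x+w],None,fx=k,fy=k)
c=np.zeros((600,800,3),np.uint8); c[:400,:400]=r(t,360,180,80,80,5); c[:400,400:]=r(s,265,100,80,80,5); c[400:,:320]=cv2.resize(t,(320,200)); c[400:,400:720]=cv2.resize(s,(320,200))
cv2.imwrite('pics/c13.png',cv2.convertScaleAbs(c,alpha=1.8))
E
```

```text
45.6833 [ 0.45444278 -0.03233279  0.17993354]
```

View pics/c13.png

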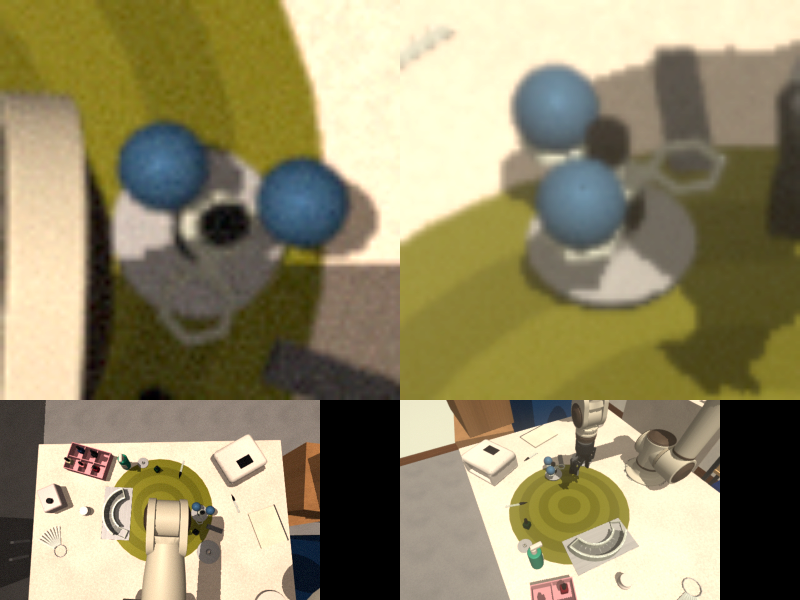

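Both balls sit in their cups, at top crop (162,165) and (303,202). The rack is level, the track is empty and the arm is clear, so I hand in.

```bash
python3 -c "
from workcell import *
print(job_done())"
```

```text
the job is handed in; nothing more can be done
None
```

The caddy is assembled (plate, sleeve, rack, each seated), both balls present rest in rack cups, nothing else was moved, and the job was handed in at about 46 s; no verdict was returned.

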